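# Set a gel caster's gate to the gauge mark by rolling its thumbwheel

### The arm

A 6-joint arm with a two-finger parallel gripper is mounted at the origin on the work surface. World frame = base frame: x ahead of the robot, y to its left, z up, the work surface at z = 0. Lengths are in m, angles in rad, forces in N, time in s.
With the tool pointing down it reaches from about 0.25 to 0.775 m from the base axis. Payload 4 kg.
Tool frame: the origin (TCP) lies between the finger pads; the fingertips stand 25 mm ahead of it and the grasp point (between the pads) lies 6 mm ahead of it (robot.tip_reach is the distance from the TCP to the fingertips, in m); z points along the fingers, y is the line along which they close (so a half turn about z gives the same grasp; the last joint's range is limited). The gripper opens to 94 mm and grips with 3 to 60 N. Pads are 16 mm wide; open, the fingers measure 119 mm over their backs; the gripper's body (75 mm by 177 mm) begins 78 mm behind the grasp point.
Start: joints at [1.122, 0.087, 1.371, -0, 1.684, -0.103], TCP at [0.186, 0.517, 0.231] pointing down, gripper open.
Joint ranges: [-3.1, 3.1], [-0.76, 2.03], [0.27, 2.55], [-1.08, 4.22], [0.17, 2.65], [-2.57, 2.57]. Speed limits (rad/s): [2.79, 2.79, 3.14, 3.14, 3.14, 3.14].

### API

Orientations are given as [roll, pitch, yaw] about the fixed x, y, z axes, in that order (R = Rz(yaw) Ry(pitch) Rx(roll)).
In Python, from bench import sensors, snapshot, camera_info, ticket, robot gives the robot as it stands.
- The arm moves only by the tool arm_command, never from a script. Its argument "plan" is a list of rows, each an object with "grip": the closure, from -1 (fully open) to 1 (shut); "slide": the shift along the tool's x, y, z normalised to -1 to 1, where 1 is 500 mm, a list of three; "spin": the turn about the tool's z normalised to -1 to 1, where 1 is 5 degrees. A call has 1 to 10 rows; each row shifts and turns the commanded pose from where the row before left it, along the tool's axes as they then stand; what a row does not reach is not made up. A row lasts 1/8 s, in which the tool goes at most 62.5 mm and 10.7 degrees, less where a joint would pass 70% of its speed; a pose out of reach is approached as far as the arm can. A call with a number of a shift or a turn outside -1 to 1 is refused whole. A call with a gripper value outside its range is refused whole. The fingers move at their own pace and stop on an object; the grip force is fixed at half the most. Time passes only in rows, so rows that do not move let the fingers close. It gives the time, the measured TCP pose, the force, the opening and the grip force at its end, in the units of the state.
- sensors.get_obs(): the state, without advancing time (a new reading comes with each control period).
- snapshot(name): name is "side" or "top" or "wrist"; returns the picture (384x512x3 uint8, red, green, blue); there is no depth.
- camera_info(name): a dict with "fx", "fy", "cx", "cy" (pixels), "position" and "rotation" of the camera in the world. Camera axes: x right, y up, looking along -z (the intrinsics and any distortion apply to the point x, -y, -z); pixel columns grow to the right and rows downward; lengths in m; the calibration is good to about 2 mm. The wrist camera is an equidistant fisheye: a pixel r from the principal point sees the ray r / f radians off the axis. A picture is of the moment at which its call begins: read the wrist's pose just before it. camera_info takes no time and is no camera call; for the wrist camera it gives the pose at the moment of the call.
- ticket.close_job(): hands the job in; it is judged then, once.
The state is a dict: "time": time; "joint_positions": joint angles; "qvel": joint speeds; "joint_torque": joint torques, N m; "tool_pos": TCP position; "ee_rot": TCP orientation; "wrist_force": force on the tool from outside, world axes, zero at the start; "wrist_torque": the same for the moment, N m; "width": finger opening in m; "finger_force": force on a finger pad.
Only numpy, scipy, OpenCV 4.12 (cv2) and the standard library are available. Lean on these libraries where they do the work, as an engineer would, in place of code of your own. Each camera call takes 0.05 s, during which the arm holds its last target. There are 200 camera calls.

### The job

Shorten the gel caster to the marked gel length: rest a fingertip on top of the knurled steel wheel, press lightly and roll it, stroke after stroke, until the black pointer of the orange gate lines up with the red gauge mark, then take the hand away. Move the gate by the wheel alone, without touching the gate itself, and leave the tip box, burner, bottle and comb where they are.

Things in the scene. Friction and masses are not known exactly. Their poses are not given: they have to be found in the camera images.
- caster: Gel caster, fixed: white base 270 x 165 mm with a gauge rail. A grey deck with tray, gate and wheel floats on it on springs: pressed down it gives up to 7 mm, about 3 N to start, 1 N more per mm. Origin: centre of the base's underside. x: along the tray to its blue end wall (the way the gate closes); y: to the wheel's side; z up. All under 59 mm high except the wheel.
- wheel: Knurled steel wheel with brass hub, 60 mm diameter, 18 mm wide, between two blue cheeks (60 mm long, 24 mm apart inside, 58 mm high). Level axle along the caster's y, at caster x 0, y 57 mm, 57 mm above the bench. Origin: its centre; its frame turns with it. Turned either way by friction under a fingertip, it stays as left. 3 to 8 N of pressure is enough; over 25 N is too hard.
- wheel_top (a point): Fixed point at the top of the unpressed wheel's rim, mid-width, 87 mm above the bench; axes as the caster's. Stroking the top of the wheel towards the caster's +x moves the gate to +x, stroking back brings it back: the gate moves 0.4 mm per mm of rim travel (rack and pinion, 12 mm per rad). Strokes of up to 30 mm, centred on this point and 3 mm below its height, roll it without slip.
- gate: Orange gate across the tray, 6 mm thick, 70 mm wide, with a 12 mm bridge bar on top, 53 mm high; slides along the caster's x, moved by the wheel. Origin on its mid-plane at bench height; axes as the caster's. It starts 20 to 60 mm short of the gauge mark. It can also run past the mark and be rolled back.
- pointer (a point): Top of the outer end of the gate's black pointer blade (3 mm thick along x, on the side away from the wheel), 52 mm above the bench when the deck is not pressed. Moves with the gate. Axes as the caster's.
- mark_top (a point): Top of the red gauge mark, a blade 3 mm thick along x on the white gauge rail beside the pointer's path, 52 mm above the bench; its place along the rail varies. Axes as the caster's. Lined up when pointer and mark have the same x in the caster's frame (they stay 6.5 mm apart in y).
- tip_box: Loose navy pipette-tip box with pink lid, 120 x 82 x 68 mm, origin at the centre of its underside. Leave alone.
- burner: Loose bench burner, green foot 92 mm across, steel tube, 138 mm high, origin at the centre of its underside. Leave alone.
- bottle: Loose glass bottle with blue cap, 66 mm across, 130 mm high, origin at the centre of its underside. Leave alone.
- comb: Loose green gel comb lying flat, 90 x 31 x 5 mm, beside the wheel, origin near the roots of its teeth on the underside. Leave alone.

How it is judged:
By the outcome, as a careful person would: the job done as asked, in the order asked, and still so for the second after the job is handed in, with the robot touching nothing.
It also fails if it takes over 64 s, if anything falls off the work surface, if the arm or the gripper's body presses on something with over 40 N, if the wrist force passes 120 N, or if a joint passes its speed limit or range.

## Working session

There is one attempt and no reset: what is moved stays moved. The work goes in short steps, Python scripts to look and compute and a tool call to move; the robot and the scene stay as the last step left them, time stands still between calls to the robot, and variables do not carry over. Pictures are saved under pics/ and viewed, at most 10 in all, crops included, and the job is handed in when it is done.

Besides the shell and the picture viewer there is one more tool, called after "Emit:" as name(argument=value, ...), one argument or row to a line, values as JSON. arm_command: Moves the arm, as the interface text tells. Scaled input: -1 to 1 covers 500 mm each way for a shift and 5 degrees each way for a turn. Its arguments: {"type":"object","properties":{"plan":{"type":"array","items":{"type":"object","properties":{"grip":{"type":"number"},"slide":{"type":"array","items":{"type":"number"}},"spin":{"type":"number"}}}}},"required":["plan"]}

```bash
mkdir -p pics
cat > h.py <<'E'
import numpy as np, cv2
from bench import sensors, snapshot, camera_info, ticket, robot
def shot(n,f):
    ci=camera_info(n); im=snapshot(n); cv2.imwrite('pics/'+f,im[:,:,::-1]); return ci,im
def ray(ci,u,v):
    d=np.array([(u-ci['cx'])/ci['fx'],-(v-ci['cy'])/ci['fy'],-1.]); return np.array(ci['position']),np.array(ci['rotation'])@d
def at_z(ci,u,v,z):
    p,d=ray(ci,u,v); return p+d*(z-p[2])/d[2]
def proj(ci,P):
    q=np.array(ci['rotation']).T@(np.array(P)-ci['position']); return ci['cx']-ci['fx']*q[0]/q[2], ci['cy']+ci['fy']*q[1]/q[2]
E
python3 - <<'E'
from h import *
a=shot('top','top0.png'); b=shot('side','side0.png'); print(a[0],b[0]); o=sensors.get_obs(); print(o['tool_pos'],o['ee_rot'],o['time'],robot.tip_reach)
E
```

```text
{'fx': 401.80574660371514, 'fy': 401.80574660371514, 'cx': 251.10555439282945, 'cy': 188.4259779972969, 'position': array([ 0.41740093, -0.03263933,  1.06704242]), 'rotation': array([ 0.16944017,  0.00927571, -1.56183538])} {'fx': 385.8068732994197, 'fy': 385.8068732994197, 'cx': 249.68113254115354, 'cy': 196.07492145166322, 'position': array([ 0.01206334, -0.59935523,  0.5264325 ]), 'rotation': array([ 1.06108132, -0.0032419 , -0.79964559])}
[0.18625257 0.51703829 0.22942395] [-3.13962131e+00 -1.89705878e-04  2.79573344e+00] 0.1 0.025
```

View pics/top0.png

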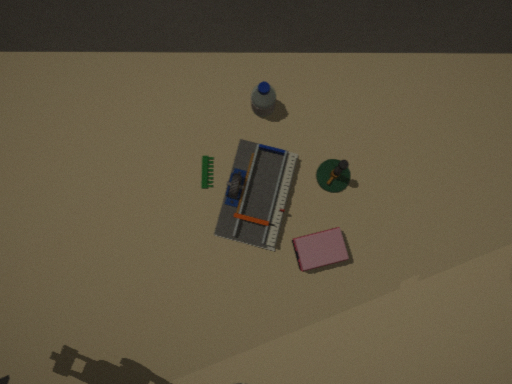

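View pics/side0.png

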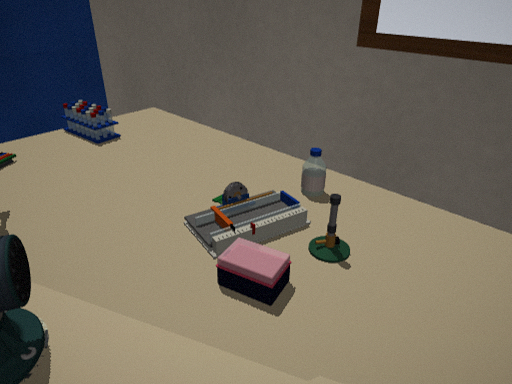

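The top picture shows the caster at about (258,195), with its blue end wall at (272,150), the wheel at (236,185), the gate at (252,219) and the mark near (287,212). The rotations are RPY, so I'll convert them and enlarge both views.

```bash
sed -i "s/^def ray/from scipy.spatial.transform import Rotation as Ro\ndef RR(ci): return Ro.from_euler('xyz',ci['rotation']).as_matrix()\ndef ray/; s/np.array(ci\['rotation'\])/RR(ci)/g" h.py
python3 - <<'E'
from h import *
t=cv2.imread('pics/top0.png')[135:255,195:310]; s=cv2.imread('pics/side0.png')[170:260,180:315]
f=lambda x,k:cv2.convertScaleAbs(cv2.resize(x,None,fx=k,fy=k,interpolation=cv2.INTER_CUBIC),alpha=1.5)
a=f(t,5); b=f(s,5)
cv2.imwrite('pics/t1.png',a);cv2.imwrite('pics/s1.png',b)
c=camera_info('top')
for n,u,v in [('bl',215,235),('tl',241,140),('tr',298,153),('br',274,250)]: print(n,at_z(c,u,v,.02))
E
```

```text
bl [0.47316243 0.07125886 0.02      ]
tl [0.72889253 0.00715329 0.02      ]
tr [ 0.69373463 -0.14619956  0.02      ]
br [ 0.436032   -0.08171611  0.02      ]
```

View pics/t1.png

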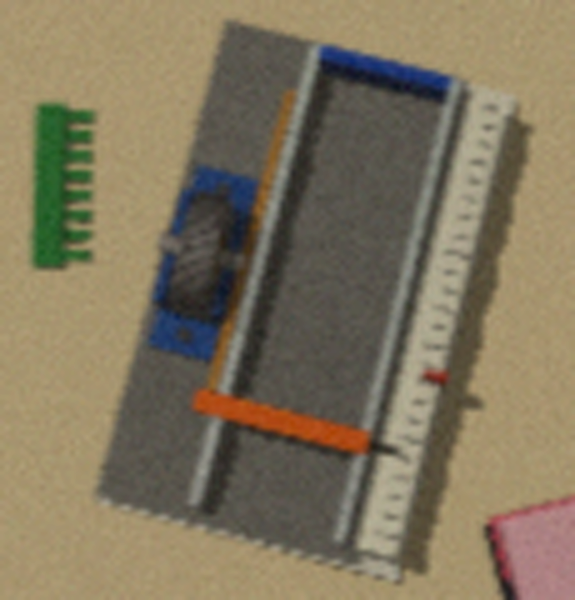

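View pics/s1.png

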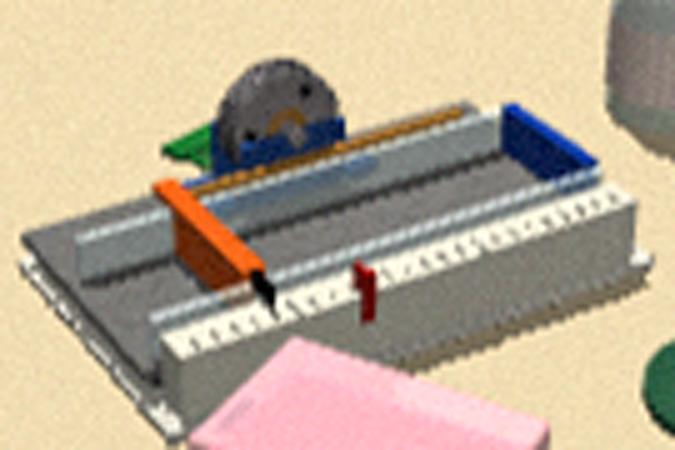

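The enlarged top crop shows the mark at crop (436,377), the pointer's outer end at (400,450) and the wheel at (200,250). The side crop shows the pointer tip at (262,272), the mark top at (362,265) and the wheel's top rim at (280,58). Next I'll fit the caster pose from these points.

Run:
```python
from h import *
from scipy.optimize import least_squares
ct=camera_info('top'); cs=camera_info('side')
T=lambda x,y:((x+.5)/5-.5+195,(y+.5)/5-.5+135); S=lambda x,y:((x+.5)/5-.5+180,(y+.5)/5-.5+170)
# points: caster coords w/ unknowns (pose x,y,yaw, gate g, mark m, ptr y)
def res(p,full=False):
    X,Y,th,g,m,py,gy=p; c,s=np.cos(th),np.sin(th)
    W=lambda x,y,z:(X+c*x-s*y,Y+s*x+c*y,z)
    O=[(ct,W(m,py-.0065-.000,.052),T(436,377)),(ct,W(g,py,.052),T(402,451)),
       (ct,W(-.135,-.0825,.005),T(398,578)),
       (ct,W(0,.057,.087),T(197,254)),
       (ct,W(g,gy+.035,.053),T(196,401)),(ct,W(g,gy-.035,.053),T(369,442)),
       (cs,W(0,.057,.087),S(280,60)),
       (cs,W(m,py-.0065,.052),S(364,266)),(cs,W(g,py,.052),S(272,308)),
       (cs,W(-.135,-.0825,.006),S(178,438)),(cs,W(.135,-.0825,.006),S(653,262))]
    r=[np.subtract(proj(c_,P),q) for c_,P,q in O]
    return np.array(r) if full else np.ravel(r)
s=least_squares(res,[.58,-.04,-.245,-.07,-.03,-.05,0],loss='soft_l1')
print(s.x.round(4),np.degrees(s.x[2])); print(res(s.x,True).round(1)); 
X,Y,th=s.x[:3];print('wheeltop',X-np.sin(th)*.057,Y+np.cos(th)*.057,'gap',s.x[4]-s.x[3])
print(at_z(ct,*T(197,254),.087))
```

```text
[ 0.5852 -0.0356 -0.2357 -0.0749 -0.0322 -0.0672 -0.0012] -13.506878916638888
[[-0.1 -0.3]
 [ 0.3  0.6]
 [ 0.5  0.4]
 [ 0.3 -2.5]
 [ 2.7  1. ]
 [-5.1 -0.6]
 [-0.7  1.5]
 [-0.1  0.4]
 [ 0.4 -3.7]
 [-1.  -0.3]
 [ 0.6 -1.2]]
wheeltop 0.5985193003797961 0.019800085241335953 gap 0.04267043931468043
[0.59228301 0.02042424 0.087     ]
```

```bash
cat > fit.py <<'E'
from h import *
from scipy.optimize import least_squares
ct=camera_info('top'); cs=camera_info('side')
T=lambda x,y:((x+.5)/5-.5+195,(y+.5)/5-.5+135); S=lambda x,y:((x+.5)/5-.5+180,(y+.5)/5-.5+170)
def res(p,full=False):
    X,Y,th,g,m,py,g1,g2=p; c,s=np.cos(th),np.sin(th)
    W=lambda x,y,z:(X+c*x-s*y,Y+s*x+c*y,z)
    O=[(ct,W(m,py-.0065,.052),T(436,377)),(ct,W(g,py,.052),T(402,451)),
       (ct,W(-.135,-.0825,.005),T(398,578)),
       (ct,W(0,.057,.065),T(199,252)),
       (ct,W(g,g1,.053),T(196,401)),(ct,W(g,g2,.053),T(369,442)),
       (cs,W(0,.057,.087),S(280,60)),
       (cs,W(m,py-.0065,.052),S(364,266)),(cs,W(g,py,.052),S(272,286)),
       (cs,W(-.135,-.0825,.006),S(178,438)),(cs,W(.135,-.0825,.006),S(653,262))]
    r=[np.subtract(proj(c_,P),q) for c_,P,q in O]
    return np.array(r) if full else np.ravel(r)
s=least_squares(res,[.58,-.04,-.245,-.07,-.03,-.05,.04,-.04],loss='soft_l1')
X,Y,th=s.x[:3]
if __name__=='__main__':
    print(s.x.round(4),np.degrees(th)); print(res(s.x,True).round(1)); 
    w=np.array([X-np.sin(th)*.057,Y+np.cos(th)*.057,.087]);print('wheeltop',w,'gap',s.x[4]-s.x[3])
    o=sensors.get_obs(); R=Ro.from_euler('xyz',o['ee_rot']).as_matrix()
    print('tool-frame delta to wheel top (tip)',R.T@(w-o['tool_pos'])-[0,0,.025], 'tool yaw',np.degrees(o['ee_rot'][2]))
E
python3 fit.py
```

```text
[ 0.5857 -0.0355 -0.2358 -0.0744 -0.0325 -0.0666  0.0407 -0.0492] -13.510675909128969
[[-0.4 -0.4]
 [ 0.   0.2]
 [ 0.5  0.2]
 [ 0.3 -0.7]
 [ 0.  -0.1]
 [-0.1  0.3]
 [-0.6  1.4]
 [-0.2  0.2]
 [ 0.5  0.3]
 [-0.9 -0.5]
 [ 0.7 -1.4]]
wheeltop [0.599047   0.01994275 0.087     ] gap 0.04189235753899139
tool-frame delta to wheel top (tip) [-0.55689556 -0.32743916  0.11796408] tool yaw 160.18372670444512
```

Emit:
arm_command(
  plan=[
    {"grip": 1, "slide": [0, 0, 0], "spin": -0.63},
    {"grip": 1, "slide": [0, 0, 0], "spin": -0.63},
    {"grip": 1, "slide": [-0.084, -0.0645, 0], "spin": 0},
    {"grip": 1, "slide": [-0.084, -0.0645, 0], "spin": 0},
    {"grip": 1, "slide": [-0.084, -0.0645, 0], "spin": 0},
    {"grip": 1, "slide": [-0.084, -0.0645, 0], "spin": 0},
    {"grip": 1, "slide": [-0.084, -0.0645, 0], "spin": 0},
    {"grip": 1, "slide": [-0.084, -0.0645, 0], "spin": 0},
    {"grip": 1, "slide": [-0.084, -0.0645, 0], "spin": 0},
    {"grip": 1, "slide": [-0.084, -0.0645, 0], "spin": 0},
  ],
)

```text
time: 1.35
tool_pos: [0.4535, 0.1866, 0.2301]
ee_rot: [-3.142, -0.001, 2.906]
wrist_force: [0.4, 0.4, 0.2]
width: 0.0008
finger_force: 0.0
```

Emit:
arm_command(
  plan=[
    {"grip": 1, "slide": [-0.084, -0.0645, 0], "spin": 0},
    {"grip": 1, "slide": [-0.084, -0.0645, 0], "spin": 0},
    {"grip": 1, "slide": [-0.084, -0.0645, 0.02], "spin": 0},
    {"grip": 1, "slide": [-0.084, -0.0645, 0.06], "spin": 0},
    {"grip": 1, "slide": [0, 0, 0.08], "spin": 0},
    {"grip": 1, "slide": [0, 0, 0.02], "spin": 0},
    {"grip": 1, "slide": [0, 0, 0], "spin": 0},
    {"grip": 1, "slide": [0, 0, 0], "spin": 0},
  ],
)

```text
time: 2.35
tool_pos: [0.5869, 0.024, 0.1428]
ee_rot: [3.141, 0.004, 2.907]
wrist_force: [0.0, -0.8, 0.3]
width: 0.0003
finger_force: 0.0
```

```bash
cat > chk.py <<'E'
from fit import *
def caster(P):
    d=np.array(P)-[X,Y,0]; c,s_=np.cos(th),np.sin(th); return np.array([c*d[0]+s_*d[1],-s_*d[0]+c*d[1],d[2]])
if __name__=='__main__':
    o=sensors.get_obs(); R=Ro.from_euler('xyz',o['ee_rot']).as_matrix(); tip=o['tool_pos']+R[:,2]*.025
    print('t',o['time'],'tip in caster minus wheel top mm',((caster(tip)-[0,.057,.087])*1000).round(1),'F',np.round(o['wrist_force'],1),'rpy',np.degrees(o['ee_rot']).round(2),'w',o['width'],'yaw err',np.degrees(o['ee_rot'][2]-th)-180)
E
python3 chk.py
python3 - <<'E'
from h import *
a=shot('wrist','w1.png')[1]; t=shot('top','top1.png')[1][135:255,195:310,::-1]; s=shot('side','side1.png')[1][160:260,180:315,::-1]
k=lambda x:cv2.convertScaleAbs(cv2.resize(x,(400,300 if x.shape[1]>130 else 417),interpolation=cv2.INTER_CUBIC),alpha=1.5)
i=np.zeros((600,800,3),np.uint8); i[:417,:400]=k(t); i[:300,400:]=k(s); i[300:,400:]=cv2.resize(a[:,:,::-1],(400,300)); cv2.imwrite('pics/m1.png',i)
E
```

```text
t 2.35 tip in caster minus wheel top mm [-12.7   1.1  30.8] F [ 0.  -0.8  0.3] rpy [179.96   0.21 166.55] w 0.0003253318634708904 yaw err 0.06222589619770247
```

View pics/m1.png

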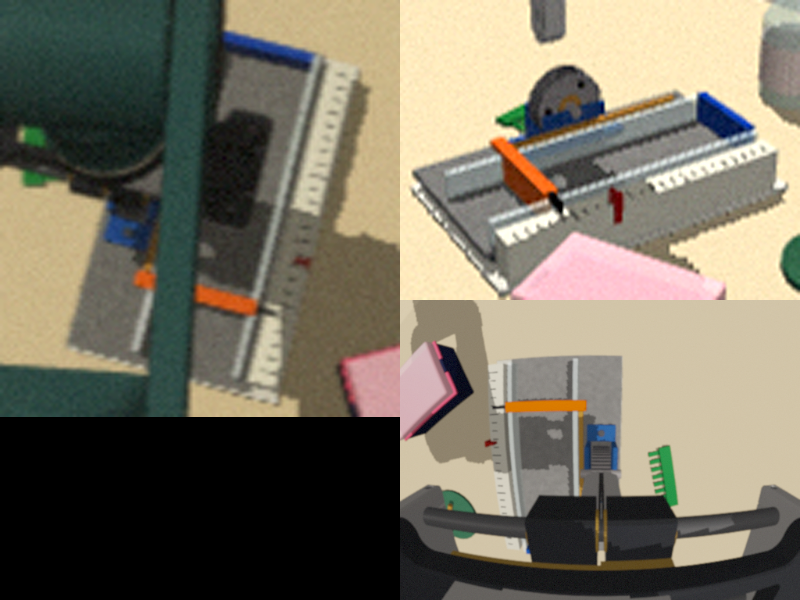

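The montage shows the closed fingertips above the wheel, with the seam centred on it in the wrist view at (601,470). The pointer and mark are visible in the wrist view at (497,407) and (490,443). I'll make the first stroke.

Emit:
arm_command(
  plan=[
    {"grip": 1, "slide": [0, 0, 0.04], "spin": 0},
    {"grip": 1, "slide": [0, 0, 0.018], "spin": 0},
    {"grip": 1, "slide": [0, 0, 0.0046], "spin": 0},
    {"grip": 1, "slide": [0, 0, 0.005], "spin": 0},
    {"grip": 1, "slide": [0, 0, 0], "spin": 0},
  ],
)

```text
time: 3.12
tool_pos: [0.5867, 0.0235, 0.1086]
ee_rot: [3.141, 0.002, 2.906]
wrist_force: [-1.1, 0.5, 5.6]
width: 0.0004
finger_force: 2.9
```

```bash
python3 chk.py
```

```text
t 3.125 tip in caster minus wheel top mm [-12.8   0.6  -3.4] F [-1.1  0.5  5.6] rpy [1.7997e+02 1.3000e-01 1.6649e+02] w 0.0003609967523820817 yaw err 0.0056239477140707095
```

5.6 N, as predicted. Next I'll stroke 26 mm, lift and return.

Emit:
arm_command(
  plan=[
    {"grip": 1, "slide": [-0.013, 0, 0], "spin": 0},
    {"grip": 1, "slide": [-0.013, 0, 0], "spin": 0},
    {"grip": 1, "slide": [-0.013, 0, 0], "spin": 0},
    {"grip": 1, "slide": [-0.013, 0, 0], "spin": 0},
    {"grip": 1, "slide": [0, 0, 0], "spin": 0},
    {"grip": 1, "slide": [0, 0, -0.03], "spin": 0},
    {"grip": 1, "slide": [0.026, 0, 0], "spin": 0},
    {"grip": 1, "slide": [0.026, 0, 0], "spin": 0},
    {"grip": 1, "slide": [0, 0, 0], "spin": 0},
  ],
)

```text
time: 4.25
tool_pos: [0.5845, 0.0239, 0.1212]
ee_rot: [-3.141, -0.001, 2.906]
wrist_force: [0.5, -0.4, -0.3]
width: 0.0007
finger_force: 0.0
```

```bash
python3 chk.py
python3 - <<'E'
from h import *
ci,a=shot('wrist','w2.png'); print(ci)
b=cv2.convertScaleAbs(cv2.resize(a[:,:,::-1][90:310,90:250],None,fx=2.7,fy=2.7,interpolation=cv2.INTER_CUBIC),alpha=1.3)
s=snapshot('side')[170:260,180:315,::-1]
s=cv2.convertScaleAbs(cv2.resize(s,(360,240),interpolation=cv2.INTER_CUBIC),alpha=1.5)
i=np.zeros((594,800,3),np.uint8); i[:b.shape[0],:b.shape[1]]=b; i[:240,440:]=s; cv2.imwrite('pics/m2.png',i)
E
```

```text
t 4.25 tip in caster minus wheel top mm [-15.1   0.4   9.2] F [ 0.5 -0.4 -0.3] rpy [-1.7999e+02 -8.0000e-02  1.6652e+02] w 0.0006833262215054365 yaw err 0.030871260710256365
{'fx': 297.3186396354542, 'fy': 297.3186396354542, 'cx': 257.20843924186056, 'cy': 195.55116359722993, 'position': array([0.51873051, 0.03893868, 0.27606534]), 'rotation': array([-2.35154907e-01,  2.10958059e-04,  1.33545394e+00])}
```

View pics/m2.png

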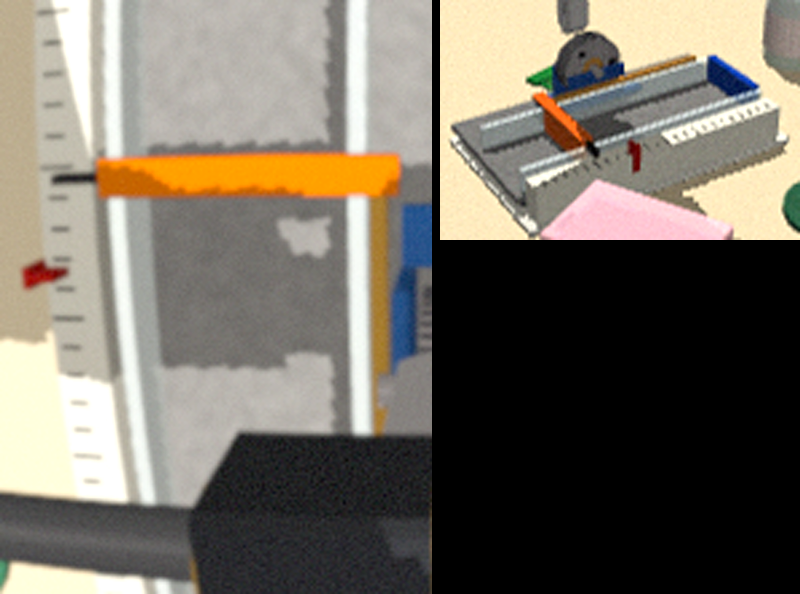

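In the wrist crop, the pointer's outer end is at (55,179) and the mark's inner end is at (66,272). Both lie on the rail's scale.

```bash
cat > wf.py <<'E'
from chk import *
def wat(ci,u,v,z=.052):
    x,y=u-ci['cx'],v-ci['cy']; r=np.hypot(x,y); t=r/ci['fx']
    d=RR(ci)@np.array([np.sin(t)*x/r,-np.sin(t)*y/r,-np.cos(t)]); p=np.array(ci['position']); return caster(p+d*(z-p[2])/d[2])*1000
E
python3 - <<'E'
from wf import *
ci=camera_info('wrist')
W=lambda x,y:((x+.5)/2.7-.5+90,(y+.5)/2.7-.5+90)
p=wat(ci,*W(55,179)); m=wat(ci,*W(63,272)); print(p,m,m-p)
im=cv2.imread('pics/w2.png').astype(int)
for v in range(int(W(0,255)[1]),int(W(0,292)[1])): print(v,im[v,94:120,2]-im[v,94:120,1])
print('b')
for v in range(150,164): print(v,im[v,104:130,1])
E
```

```text
[-61.08346274 -64.41123838  52.        ] [-32.03212661 -64.34461336  52.        ] [29.05133613  0.06662502  0.        ]
184 [12 12 14 13 12 10 12 11 13 12 14 11  8  6  5  4  3  4  6  3  4  5  3  2
  5  6]
185 [13 11 12 10 11 12 13 11 15 14 15 15 14  8  5  2  4  2  6  2  1  3  5  3
  6  2]
186 [12 13 12 12 10 12 10 15 19 25 31 34 21 12  3  5  3  5  5  4  3  3  4  5
  5  5]
187 [13 13 13 13 15 15 18 23 32 41 51 55 34 17  9  7  7  5  6  7  6  6  4  1
  4  5]
188 [12 11 13 17 22 29 33 43 55 67 71 68 48 27 18 17 18 17 13 16 13  9  5  5
  5  4]
189 [14 12 13 22 39 57 67 69 72 85 83 75 67 48 41 38 41 38 36 33 25 13  8  4
  4  3]
190 [13 11 13 27 52 89 98 87 81 83 87 86 80 81 78 70 79 61 63 60 41 17  6  3
  4  4]
191 [ 13  12  13  21  54  97 104 110  98  93  94  98 100 107  92  85  86  75
  65  50  32  16   6   3   3   5]
192 [ 12  12  12  18  51  93 105 104 112 103  98 115  99 106 100  94  75  49
  41  24  19   9   3   2   3   4]
193 [ 12  10  12  20  45  87 107 114 108 113 103  99  96  99  89  68  46  25
  18  11   6   7   6   0   2   3]
194 [ 11  12  13  22  42  80 106 114 101  90  78  63
[... 1084 characters left out ...]

  79  72  66  62  69  77  75  77]
158 [139 145 145 145 133 112 103 106 108 111 112 111 115 114 115 116 117 118
 123 119 101  87  80  75  77  78]
159 [138 145 146 146 141 135 138 135 135 135 138 139 139 140 138 139 141 141
 140 140 119 101  87  80  72  77]
160 [139 143 147 147 144 146 142 145 144 146 145 146 143 148 145 147 146 141
 146 141 126 105  88  84  77  73]
161 [139 142 147 145 145 139 141 144 138 139 139 145 145 144 145 145 146 149
 145 141 125 105  88  76  77  77]
162 [138 145 145 138 128 121 119 119 116 119 126 137 144 145 145 144 146 144
 146 139 126 106  88  81  80  77]
163 [137 144 143 135 119 109 107 107 104 107 113 133 143 147 146 145 148 146
 146 143 128 109  93  87  88  95]
```

Emit:
arm_command(
  plan=[
    {"grip": 1, "slide": [-0.004, 0, 0.02], "spin": 0},
    {"grip": 1, "slide": [0, 0, 0.005], "spin": 0},
    {"grip": 1, "slide": [0, 0, 0], "spin": 0},
    {"grip": 1, "slide": [-0.013, 0, 0], "spin": 0},
    {"grip": 1, "slide": [-0.013, 0, 0], "spin": 0},
    {"grip": 1, "slide": [-0.013, 0, 0], "spin": 0},
    {"grip": 1, "slide": [-0.013, 0, 0], "spin": 0},
    {"grip": 1, "slide": [0, 0, 0], "spin": 0},
    {"grip": 1, "slide": [0, 0, 0], "spin": 0},
  ],
)

```text
time: 5.48
tool_pos: [0.6141, 0.0166, 0.1097]
ee_rot: [3.142, 0.002, 2.906]
wrist_force: [1.1, -0.8, 4.9]
width: 0.0004
finger_force: 2.4
```

```bash
python3 chk.py
```

```text
t 5.475 tip in caster minus wheel top mm [15.5  0.2 -2.3] F [ 1.1 -0.8  4.9] rpy [1.8000e+02 1.2000e-01 1.6648e+02] w 0.0003826752859764841 yaw err -0.013774228155853052
```

Emit:
arm_command(
  plan=[
    {"grip": 1, "slide": [0, 0, -0.03], "spin": 0},
    {"grip": 1, "slide": [0.024, 0, 0], "spin": 0},
    {"grip": 1, "slide": [0.026, 0, 0], "spin": 0},
    {"grip": 1, "slide": [0, 0, 0], "spin": 0},
    {"grip": 1, "slide": [0, 0, 0], "spin": 0},
  ],
)

```text
time: 6.1
tool_pos: [0.5886, 0.0229, 0.1239]
ee_rot: [3.142, -0.0, 2.906]
wrist_force: [-0.1, 0.5, 0.5]
width: 0.0007
finger_force: 0.0
```

```bash
python3 chk.py
cat > meas.py <<'E'
from wf import *
import sys
# blob tips: pointer black outer end, mark red inner end, as row centroid a few px in
def meas(f):
    ci,a=shot('wrist',f); return ci,a.astype(int)
ci,a=meas(sys.argv[1])
v,u=np.mgrid[0:384,0:512]
P=np.array([wat(ci,x,y) for y,x in zip(v[60:330,60:260].ravel(),u[60:330,60:260].ravel())]).reshape(270,200,3)
b=a[60:330,60:260]; r=b[...,0]-b[...,1]; g=b.max(2)
red=(r>50)&(b[...,1]<.4*b[...,0])&(P[...,1]>-71)&(P[...,1]<-60)
blk=(g<48)&(P[...,1]>-66)&(P[...,1]<-50)&(P[...,0]>-90)&(P[...,0]<30)
for n,m in (('red',red),('blk',blk)):
    q=P[m]; print(n,len(q)); 
    for lo in range(-71,-50,2):
        k=(q[:,1]>=lo)&(q[:,1]<lo+2)
        if k.sum()>1: print(lo,k.sum(),q[k,0].mean().round(2),q[k,0].min().round(2),q[k,0].max().round(2))
E
python3 meas.py w3.png
```

```text
t 6.1 tip in caster minus wheel top mm [-10.9   0.4  11.9] F [-0.1  0.5  0.5] rpy [ 1.800e+02 -2.000e-02  1.665e+02] w 0.0006673073614532575 yaw err 0.009942828970451956
red 17
-71 8 -32.62 -33.93 -31.32
-69 5 -32.34 -33.04 -31.31
-67 3 -32.73 -33.02 -32.15
blk 25
-65 3 -51.99 -52.54 -51.7
-63 4 -52.07 -52.51 -51.63
-61 3 -52.15 -52.44 -51.6
-59 3 -52.63 -53.17 -52.34
-57 4 -52.71 -53.14 -52.28
-55 4 -52.64 -53.08 -52.21
-53 4 -52.58 -53.01 -52.15
```

Emit:
arm_command(
  plan=[
    {"grip": 1, "slide": [0.004, 0, 0.022], "spin": 0},
    {"grip": 1, "slide": [0, 0, 0.008], "spin": 0},
    {"grip": 1, "slide": [0, 0, 0], "spin": 0},
    {"grip": 1, "slide": [-0.013, 0, 0], "spin": 0},
    {"grip": 1, "slide": [-0.013, 0, 0], "spin": 0},
    {"grip": 1, "slide": [-0.013, 0, 0], "spin": 0},
    {"grip": 1, "slide": [-0.013, 0, 0], "spin": 0},
    {"grip": 1, "slide": [0, 0, 0], "spin": 0},
    {"grip": 1, "slide": [0, 0, 0], "spin": 0},
  ],
)

```text
time: 7.28
tool_pos: [0.6131, 0.0168, 0.1097]
ee_rot: [3.142, 0.002, 2.906]
wrist_force: [2.7, -1.4, 4.4]
width: 0.0002
finger_force: 2.5
```

```bash
python3 chk.py
```

```text
t 7.275 tip in caster minus wheel top mm [14.5  0.2 -2.3] F [ 2.7 -1.4  4.4] rpy [1.8000e+02 1.3000e-01 1.6648e+02] w 0.00018140060889724541 yaw err -0.012457912095612755
```

Emit:
arm_command(
  plan=[
    {"grip": 1, "slide": [0, 0, -0.03], "spin": 0},
    {"grip": 1, "slide": [0.025, 0, 0], "spin": 0},
    {"grip": 1, "slide": [0.025, 0, 0], "spin": 0},
    {"grip": 1, "slide": [0, 0, 0], "spin": 0},
    {"grip": 1, "slide": [0, 0, 0], "spin": 0},
  ],
)

```text
time: 7.9
tool_pos: [0.5876, 0.0231, 0.1239]
ee_rot: [3.142, -0.0, 2.906]
wrist_force: [-0.0, 0.3, -0.3]
width: 0.0003
finger_force: 0.0
```

```bash
python3 chk.py; python3 meas.py w4.png
```

```text
t 7.9 tip in caster minus wheel top mm [-11.9   0.4  11.9] F [-0.   0.3 -0.3] rpy [ 1.800e+02 -2.000e-02  1.665e+02] w 0.00025078969815455637 yaw err 0.00620078489299658
red 18
-71 8 -32.75 -34.05 -31.44
-69 5 -32.47 -33.17 -31.43
-67 4 -32.71 -33.14 -32.27
blk 39
-65 4 -42.12 -42.55 -41.68
-63 5 -42.33 -43.34 -41.64
-61 6 -42.46 -43.32 -41.61
-59 6 -42.42 -43.28 -41.57
-57 6 -42.38 -43.23 -41.53
-55 6 -42.34 -43.19 -41.49
-53 6 -42.31 -43.15 -41.46
```

Emit:
arm_command(
  plan=[
    {"grip": 1, "slide": [0, 0, 0.022], "spin": 0},
    {"grip": 1, "slide": [0, 0, 0.008], "spin": 0},
    {"grip": 1, "slide": [0, 0, 0], "spin": 0},
    {"grip": 1, "slide": [-0.011, 0, 0], "spin": 0},
    {"grip": 1, "slide": [-0.011, 0, 0], "spin": 0},
    {"grip": 1, "slide": [-0.011, 0, 0], "spin": 0},
    {"grip": 1, "slide": [-0.011, 0, 0], "spin": 0},
    {"grip": 1, "slide": [0, 0, 0], "spin": 0},
    {"grip": 1, "slide": [0, 0, 0], "spin": 0},
  ],
)

```text
time: 9.07
tool_pos: [0.6102, 0.0175, 0.1099]
ee_rot: [3.142, 0.002, 2.906]
wrist_force: [0.7, -1.1, 5.2]
width: 0.0008
finger_force: 2.6
```

```bash
python3 chk.py
```

```text
t 9.075 tip in caster minus wheel top mm [11.4  0.2 -2.1] F [ 0.7 -1.1  5.2] rpy [1.8000e+02 1.3000e-01 1.6648e+02] w 0.0007954557469610796 yaw err -0.013942534784263216
```

Emit:
arm_command(
  plan=[
    {"grip": 1, "slide": [0, 0, -0.03], "spin": 0},
    {"grip": 1, "slide": [0.015, 0, 0], "spin": 0},
    {"grip": 1, "slide": [0.015, 0, 0], "spin": 0},
    {"grip": 1, "slide": [0, 0, 0], "spin": 0},
    {"grip": 1, "slide": [0, 0, 0], "spin": 0},
  ],
)

```text
time: 9.7
tool_pos: [0.5945, 0.0214, 0.1238]
ee_rot: [-3.142, -0.001, 2.906]
wrist_force: [0.2, 0.1, 0.3]
width: 0.0006
finger_force: 0.0
```

```bash
python3 chk.py; python3 meas.py w5.png
python3 - <<'E'
from h import *
a=cv2.imread('pics/w5.png'); s=shot('side','side5.png')[1][:,:,::-1]
i=np.hstack([cv2.resize(a[155:225,85:155],(400,400),interpolation=cv2.INTER_CUBIC),cv2.resize(s[205:245,235:275],(400,400),interpolation=cv2.INTER_CUBIC)])
cv2.imwrite('pics/m5.png',cv2.convertScaleAbs(i,alpha=1.3))
E
```

```text
t 9.7 tip in caster minus wheel top mm [-4.8  0.3 11.8] F [0.2 0.1 0.3] rpy [-1.800e+02 -4.000e-02  1.665e+02] w 0.0005721171440060895 yaw err 0.005798980785613139
red 13
-71 7 -32.49 -33.97 -31.38
-69 5 -32.38 -33.08 -31.36
blk 40
-65 4 -33.42 -33.86 -32.98
-63 5 -33.64 -34.65 -32.95
-61 6 -33.77 -34.63 -32.91
-59 6 -33.73 -34.59 -32.88
-57 6 -33.7 -34.55 -32.85
-55 6 -33.66 -34.51 -32.81
-53 6 -33.63 -34.48 -32.78
```

View pics/m5.png

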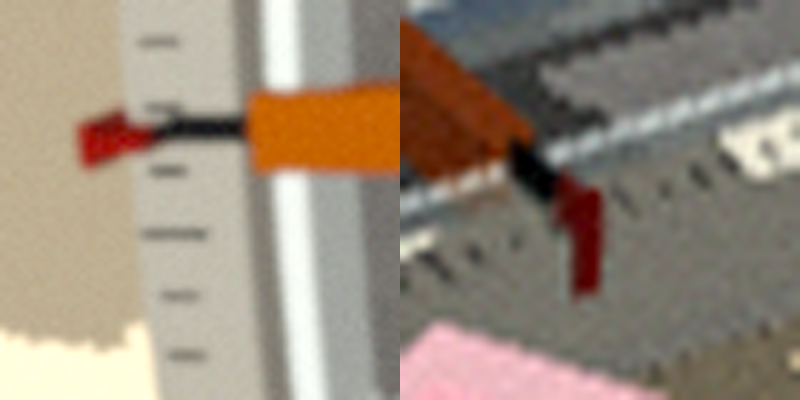

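The left crop (wrist) shows the pointer's end at (165,130) meeting the red mark at (155,137), slightly short by about 1 mm. I'll put the wrist camera straight over the pair to remove the parallax.

Emit:
arm_command(
  plan=[
    {"grip": 1, "slide": [-0.0184, -0.062, 0], "spin": 0},
    {"grip": 1, "slide": [-0.0184, -0.062, 0], "spin": 0},
    {"grip": 1, "slide": [-0.0184, -0.062, 0], "spin": 0},
    {"grip": 1, "slide": [-0.0184, -0.062, 0], "spin": 0},
    {"grip": 1, "slide": [0, 0, 0], "spin": 0},
    {"grip": 1, "slide": [0, 0, 0], "spin": 0},
    {"grip": 1, "slide": [0, 0, 0], "spin": 0},
  ],
)

```text
time: 10.68
tool_pos: [0.6016, -0.1067, 0.1241]
ee_rot: [3.141, -0.0, 2.907]
wrist_force: [0.0, -0.3, -0.6]
width: 0.0003
finger_force: 0.0
```

```bash
cat > over.py <<'E'
from wf import *
import sys
ci,a=shot('wrist',sys.argv[1]+'.png'); a=np.mean([a]+[snapshot('wrist') for _ in range(3)],0).astype(np.float32)
print('cam in caster',caster(ci['position']))
# rectify onto z=52 mm plane: caster x -53..-13 -> rows, y -85..-45 -> columns, 0.1 mm/px
ys=np.linspace(-85,-45,401); xs=np.linspace(-53,-13,401)
R=RR(ci); c,s_=np.cos(th),np.sin(th)
gx,gy=np.meshgrid(xs/1000,ys/1000,indexing='ij')
W=np.stack([X+c*gx-s_*gy,Y+s_*gx+c*gy,0*gx+.052],-1)-ci['position']; q=W@R
t=np.arctan2(np.hypot(q[...,0],q[...,1]),-q[...,2]); ph=np.arctan2(-q[...,1],q[...,0])
mu=(ci['cx']+ci['fx']*t*np.cos(ph)).astype(np.float32); mv=(ci['cy']+ci['fx']*t*np.sin(ph)).astype(np.float32)
o=cv2.remap(a,mu,mv,cv2.INTER_CUBIC); np.save('rect.npy',o)
red=o[...,0]-o[...,1]; dark=o.max(2)
for y in range(-80,-50,1):
    j=slice(int((y+85)*10),int((y+85)*10)+10); r=np.clip(red[:,j].mean(1)-25,0,None); d=np.clip(70-dark[:,j].mean(1),0,None)
    f=lambda w:(round(float((w*xs).sum()/w.sum()),2),round(float(w.max())),round(float((w>w.max()/2).sum()*.1),1)) if w.max()>15 else None
    print(y,'red',f(r),'dark',f(d))
cv2.imwrite('pics/'+sys.argv[1]+'r.png',cv2.convertScaleAbs(cv2.resize(o[:,:,::-1],(600,600)),alpha=1.3))
E
python3 over.py w6
```

```text
cam in caster [-0.03548977 -0.06640553  0.27891252]
-80 red (-31.41, 57, 6.6) dark None
-79 red (-31.42, 130, 6.5) dark None
-78 red (-31.46, 152, 5.9) dark None
-77 red (-31.57, 147, 3.2) dark None
-76 red (-31.59, 135, 2.0) dark None
-75 red (-31.59, 132, 1.9) dark None
-74 red (-31.58, 134, 1.9) dark None
-73 red (-31.58, 134, 1.9) dark None
-72 red (-31.6, 136, 1.9) dark None
-71 red (-31.65, 138, 2.1) dark None
-70 red (-31.67, 122, 2.2) dark None
-69 red (-31.7, 55, 2.3) dark None
-68 red None dark None
-67 red None dark None
-66 red None dark None
-65 red None dark None
-64 red None dark None
-63 red None dark None
-62 red None dark None
-61 red None dark None
-60 red None dark None
-59 red None dark None
-58 red None dark None
-57 red None dark None
-56 red None dark (-32.98, 16, 1.0)
-55 red None dark (-33.0, 18, 1.4)
-54 red None dark (-33.06, 16, 1.5)
-53 red None dark (-33.01, 17, 1.3)
-52 red None dark None
-51 red None dark None
```

View pics/w6r.png

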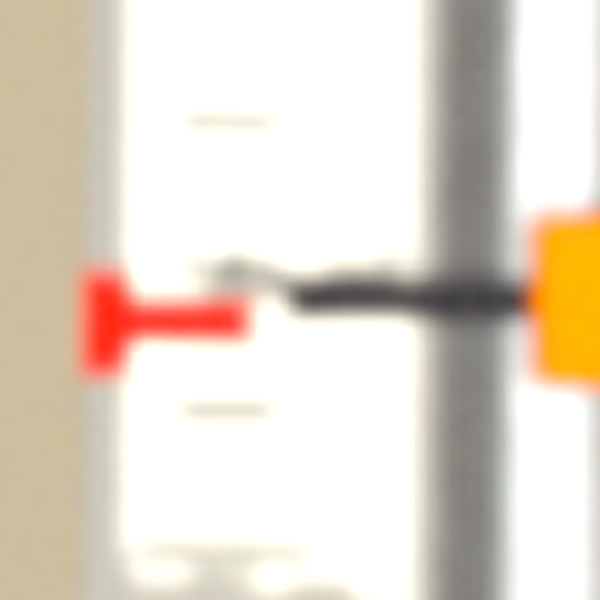

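The rectified overhead view (15 px/mm) shows the mark bar at row 319 and the pointer at row 297, so the pointer is 1.4 mm short. That needs about 3.6 mm more rim travel.

Emit:
arm_command(
  plan=[
    {"grip": 1, "slide": [0.0184, 0.062, 0], "spin": 0},
    {"grip": 1, "slide": [0.0184, 0.062, 0], "spin": 0},
    {"grip": 1, "slide": [0.0184, 0.062, 0], "spin": 0},
    {"grip": 1, "slide": [0.0184, 0.062, 0], "spin": 0},
    {"grip": 1, "slide": [0, 0, 0], "spin": 0},
    {"grip": 1, "slide": [0, 0, 0], "spin": 0},
    {"grip": 1, "slide": [0, 0, 0.022], "spin": 0},
    {"grip": 1, "slide": [0, 0, 0.008], "spin": 0},
    {"grip": 1, "slide": [0, 0, 0], "spin": 0},
    {"grip": 1, "slide": [0, 0, 0], "spin": 0},
  ],
)

```text
time: 12.12
tool_pos: [0.5952, 0.0203, 0.1101]
ee_rot: [-3.141, 0.001, 2.905]
wrist_force: [-1.3, -1.8, 4.9]
width: 0.0001
finger_force: 2.5
```

```bash
python3 chk.py
```

```text
t 12.125 tip in caster minus wheel top mm [-3.8 -0.5 -1.9] F [-1.3 -1.8  4.9] rpy [-1.7999e+02  8.0000e-02  1.6642e+02] w 0.00012746196134042777 yaw err -0.06829116668455981
```

Emit:
arm_command(
  plan=[
    {"grip": 1, "slide": [-0.0036, 0, 0], "spin": 0},
    {"grip": 1, "slide": [-0.0036, 0, 0], "spin": 0},
    {"grip": 1, "slide": [0, 0, 0], "spin": 0},
    {"grip": 1, "slide": [0, 0, 0], "spin": 0},
  ],
)

```text
time: 12.62
tool_pos: [0.5989, 0.0194, 0.1101]
ee_rot: [-3.141, 0.002, 2.905]
wrist_force: [0.1, -1.0, 5.0]
width: 0.0001
finger_force: 2.5
```

```bash
python3 chk.py
```

```text
t 12.625 tip in caster minus wheel top mm [-0.  -0.6 -1.9] F [ 0.1 -1.   5. ] rpy [-1.7998e+02  1.0000e-01  1.6642e+02] w 0.00013980267043647312 yaw err -0.06639032421122693
```

Emit:
arm_command(
  plan=[
    {"grip": 1, "slide": [0, 0, -0.03], "spin": 0},
    {"grip": 1, "slide": [0, 0, 0], "spin": 0},
    {"grip": 1, "slide": [-0.0166, -0.062, 0], "spin": 0},
    {"grip": 1, "slide": [-0.0166, -0.062, 0], "spin": 0},
    {"grip": 1, "slide": [-0.0166, -0.062, 0], "spin": 0},
    {"grip": 1, "slide": [-0.0166, -0.062, 0], "spin": 0},
    {"grip": 1, "slide": [0, 0, 0], "spin": 0},
    {"grip": 1, "slide": [0, 0, 0], "spin": 0},
    {"grip": 1, "slide": [0, 0, 0], "spin": 0},
  ],
)

```text
time: 13.75
tool_pos: [0.6016, -0.1067, 0.124]
ee_rot: [3.141, -0.0, 2.907]
wrist_force: [-0.8, -0.4, 0.8]
width: 0.0004
finger_force: 0.0
```

```bash
python3 over.py w7 | grep -v 'None dark None'
```

```text
cam in caster [-0.03553764 -0.06639812  0.27881869]
-80 red (-31.41, 57, 6.6) dark None
-79 red (-31.47, 130, 6.5) dark None
-78 red (-31.52, 155, 5.9) dark None
-77 red (-31.59, 150, 3.2) dark None
-76 red (-31.59, 135, 2.1) dark None
-75 red (-31.6, 133, 1.9) dark None
-74 red (-31.62, 133, 1.9) dark None
-73 red (-31.62, 133, 1.9) dark None
-72 red (-31.65, 134, 2.0) dark None
-71 red (-31.69, 136, 2.0) dark None
-70 red (-31.69, 130, 2.1) dark None
-69 red (-31.75, 81, 2.1) dark None
-56 red None dark (-31.92, 17, 1.2)
-55 red None dark (-31.86, 18, 1.5)
-54 red None dark (-31.95, 17, 1.6)
-53 red None dark (-31.92, 17, 1.5)
```

View pics/w7r.png

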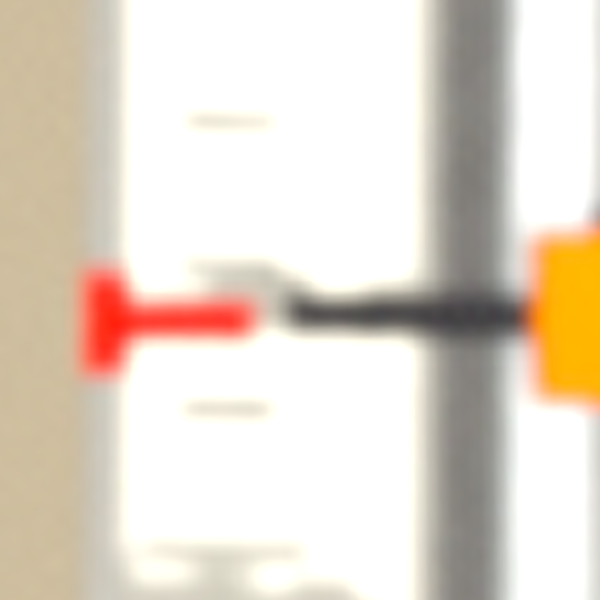

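The overhead view now shows the pointer at row 315 and the mark at row 319, within about 0.2–0.3 mm. That is lined up, so I'll take the hand away and hand in.

Emit:
arm_command(
  plan=[
    {"grip": 1, "slide": [0, 0, -0.08], "spin": 0},
    {"grip": 1, "slide": [0, 0, -0.08], "spin": 0},
    {"grip": 1, "slide": [0, 0, -0.08], "spin": 0},
    {"grip": 1, "slide": [0, 0, 0], "spin": 0},
    {"grip": 1, "slide": [0, 0, 0], "spin": 0},
    {"grip": 1, "slide": [0, 0, 0], "spin": 0},
  ],
)

```text
time: 14.7
tool_pos: [0.6008, -0.1075, 0.2417]
ee_rot: [3.141, -0.004, 2.906]
wrist_force: [0.4, -0.1, -0.2]
width: 0.0005
finger_force: 0.0
```

```bash
python3 -c "
from h import *
print(sensors.get_obs()['wrist_force'],ticket.close_job())"
```

```text
the job is handed in; nothing more can be done
[ 0.43891937 -0.08998917 -0.17868865] None
```

I rolled the gate up to the red mark using only the wheel; the pointer measured about 0.2–0.3 mm short in the last overhead picture, and I then raised the hand clear and handed the job in at about 15 s (no verdict came back).

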